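# Tip the wooden balls from the scoop into the bark box

### The job

Take the lid off the round bark box and lay it flat on the table, knob up. Then pick up the wooden scoop by its handle, bring its lip low over the open box (within about two finger-widths of the rim) before tipping, and tip all three wooden balls into the box without touching them and without one landing on the table; then set the empty scoop back down flat on the table. Leave the box standing where it is and do not disturb the thread spool, the bark tiles or the pliers.

Things in the scene. Friction and masses are not known exactly. Their poses are not given: they have to be found in the camera images.
- scoop: Open wooden scoop, loose, about 0.2 kg, 200 mm long, 84 mm wide, standing on the table. Origin on its underside; x to the mouth, y left, z up. Flat floor 6 mm thick from x = -55 to 17 mm, then a ramp rising at 29 degrees to the lip. Side and back walls 6 mm thick, 50 mm high.
- scoop_lip (a point): Middle of the scoop's lip, over which the balls roll: at (74, 0, 38) mm in the scoop's frame, axes as the scoop. The balls lie safely while the scoop is level, begin to roll out when it is tipped forward by about 29 degrees, and are all out by 53 degrees.
- scoop_grip (a point): Middle of the scoop's handle, where to grip it: at (-93, 0, 38) mm in the scoop's frame, axes as the scoop. The handle is a level bar 18 mm wide (y) and 28 mm high (z = 24 to 52 mm), from the back wall at x = -55 to x = -125 mm.
- box: Round open-topped bark box, loose, about 0.35 kg, 130 mm across and 55 mm high, wall and floor 5 mm thick (inside 120 mm across, 50 mm deep). Origin: centre of its underside; z up.
- box_rim (a point): Centre of the box's mouth, 55 mm above its underside.
- lid: Round bark lid lying loose on the box, 136 mm across, about 0.12 kg. Origin: centre of its underside, which is a plug 114 mm across and 6 mm deep that sits in the box's mouth; above it an 8 mm plate (top at z = 14 mm). Laid on the table it stands on the plug, its origin at table height.
- lid_knob (a point): Where to grip the lid from above: on the axis of its upright round wooden knob (26 mm across, 34 mm tall, top at z = 48 mm of the lid), 34 mm above the lid's origin.
- ball0_center (a point): Centre of one of three alike wooden balls, 34 mm across, about 13 g, lying loose in the scoop.
- ball1_center (a point): Centre of one of three alike wooden balls, 34 mm across, about 13 g, lying loose in the scoop.
- ball2_center (a point): Centre of one of three alike wooden balls, 34 mm across, about 13 g, lying loose in the scoop.
- spool: Wooden thread spool standing on end, 42 mm across, 68 mm high, loose; bystander. Origin: centre of its underside.
- tiles: Small pile of bark tiles, 75 x 60 mm, 18 mm high, loose; bystander. Origin: centre of its underside. On the table between the tiles and the spool, about x = 0.555, y = 0, there is always a free patch 150 mm or more across: room for the lid.
- pliers: Hand pliers lying flat, 170 mm long, 90 mm over the grips, 19 mm high, loose; bystander. Origin: under the joint pin; x points to the jaws.

How it is judged:
On the way, in this order (a step that is already met when the one before it is completed fails the run):
1. the lid lies flat on the table, knob up, clear of the box (height (world z) of lid below 0.008 m and angle between lid's own z axis and vertical below 0.12 rad and horizontal distance between lid and box above 0.12 m), for 0.2 s.
2. all three balls are in the box (horizontal distance between each of ball0_center, ball1_center, ball2_center and box below 0.055 m and z of ball0_center in the frame of box between 0.01 and 0.055 m and z of ball1_center in the frame of box between 0.01 and 0.055 m and z of ball2_center in the frame of box between 0.01 and 0.055 m), for 0.2 s.
At the end, for the whole second after the job is handed in: All three balls lie in the box; the box stands upright within 60 mm of where it was; the lid lies flat on the table, knob up, at least 120 mm (centre to centre) from the box; the empty scoop stands flat on the table on its floor, right way up; scoop, lid and box are at rest (all of step 1 and all of step 2 and height (world z) of each of scoop, box below 0.008 m and angle between scoop's own z axis and vertical below 0.12 rad and angle between box's own z axis and vertical below 0.1 rad and distance of box from where it was at the start of the episode below 0.06 m and linear speed of each of scoop, lid, box below 0.03 m/s); the robot touches nothing.
It fails at once if a ball leaves over the lip while the lip is high (ball centre more than 75 mm above the level of the box's rim) ((x of ball0_center in the frame of scoop above 0.085 m and z of ball0_center in the frame of box above 0.13 m) or (x of ball1_center in the frame of scoop above 0.085 m and z of ball1_center in the frame of box above 0.13 m) or (x of ball2_center in the frame of scoop above 0.085 m and z of ball2_center in the frame of box above 0.13 m)).
It fails at once if a ball lands on the table (centre lower than on the floor of scoop or box) (height (world z) of any of ball0_center, ball1_center, ball2_center below 0.0195 m).
It fails at once if the gripper touches a ball (contact force between any of ball0, ball1, ball2 and the fingers above 0.3 N).
It fails at once if the spool, the tiles or the pliers are moved by more than 30 mm (distance of any of spool, tiles, pliers from where it was at the start of the episode above 0.03 m).
It also fails if it takes over 72 s, if anything falls off the work surface, if the arm or the gripper's body presses on something with over 40 N, if the wrist force passes 120 N, or if a joint passes its speed limit or range.

### The arm

A 7-joint arm with a two-finger parallel gripper is mounted at the origin on the work surface. World frame = base frame: x ahead of the robot, y to its left, z up, the work surface at z = 0. Lengths are in m, angles in rad, forces in N, time in s.
With the tool pointing down it reaches from about 0.425 to 0.825 m from the base axis. Payload 3.6 kg.
Tool frame: the origin (TCP) lies at the centre of the arm's flange, where the gripper is bolted on; the fingertips stand ahead of it and the grasp point (between the pads) lies 167 mm ahead of it (manip.tcp_to_tips is the z of the fingertips in the tool frame, in m); z points along the fingers, y is the line along which they close (so a half turn about z gives the same grasp; the last joint's range is limited). The gripper opens to 93 mm and grips with 3 to 60 N. Pads are 15 mm wide; open, the fingers measure 128 mm over their backs; the gripper's body (75 mm by 188 mm) begins 65 mm behind the grasp point.
Start: joints at [1.278, 0.615, -0.013, 1.423, 0.008, 1.103, -0.04], TCP at [0.171, -0.627, 0.405] pointing down, gripper open.
Joint ranges: [-3.12, 3.12], [-0.3, 2.06], [-1.34, 1.32], [0.26, 2.42], [-1.36, 4.5], [0.01, 1.98], [-2.84, 2.84]. Speed limits (rad/s): [2.79, 2.79, 3.14, 3.14, 3.14, 3.14, 3.14].

### API

Orientations are given as a unit quaternion [x, y, z, w].
In Python, from cell import manip, eyes gives the robot as it stands. Calls block until the motion is done:
- manip.move_ptp(position, orientation): joint-space move of the TCP to a pose.
- manip.servo_line(position, attitude=None, max_speed=0.15, stop_force=None): straight line of the TCP; attitude=None keeps the orientation; max_speed is the mean speed in m/s. With stop_force (N) it stops when the force on the tool has changed by that much, and returns True; else False.
- manip.move_j(angles): joint-space move.
- manip.command_gripper(opening, newtons=None): opening from 0.0 (shut) to 1.0 (fully open); newtons is the grip in N (None keeps the last); returns when the fingers have stopped.
- manip.wait(seconds).
- manip.inverse_kinematics(position, orientation): joint angles nearest the present ones, or None.
- eyes.capture(name): name is "side" or "top"; returns the picture (384x512x3 uint8, red, green, blue); there is no depth.
- eyes.calibration(name): a dict with "vfov" (degrees; the focal length in pixels is half the picture's height over the tangent of half this angle, whatever the lens; pixels are square), "cx", "cy" (the principal point, pixels), "T" (4x4, takes a point from camera to world coordinates). Camera axes: x right, y up, looking along -z (the intrinsics and any distortion apply to the point x, -y, -z); pixel columns grow to the right and rows downward; lengths in m; the calibration is good to about 2 mm. A picture is of the moment at which its call begins. calibration takes no time and is no camera call.
A pose or a line that the arm cannot do raises manip.IKError and nothing moves.
- manip.finish_job(): hands the job in; it is judged then, once.
Readings, each from a call of its own:
- manip.read_clock(): time.
- manip.read_joints(): joint angles.
- manip.read_qd(): joint speeds.
- manip.read_effort(): joint torques, N m.
- manip.read_ee_pos(): TCP position.
- manip.read_orientation(): TCP orientation.
- manip.read_force(): force on the tool from outside, world axes, zero at the start.
- manip.read_ft_torque(): the same for the moment, N m.
- manip.read_opening(): opening from 0.0 (shut) to 1.0 (fully open).
- manip.read_grasp_force(): force on a finger pad.
Only numpy, scipy, OpenCV 4.12 (cv2) and the standard library are available. Lean on these libraries where they do the work, as an engineer would, in place of code of your own. Each camera call takes 0.05 s, during which the arm holds its last target. There are 200 camera calls.

## Working session

There is one attempt and no reset: what is moved stays moved. The work goes in short steps, each a Python script; the robot and the scene stay as the last script left them, time stands still between calls to the robot, and variables do not carry over. Pictures are saved under pics/ and viewed, at most 10 in all, crops included, and the job is handed in when it is done.

```bash
ls; mkdir -p pics; python3 - <<'E'
from cell import manip, eyes
import cv2,numpy as np
for n in("top","side"):
    im=eyes.capture(n); cv2.imwrite(f"pics/{n}0.png",im[:,:,::-1]); c=eyes.calibration(n); print(n,{k:(np.round(v,4).tolist() if k=="T" else v) for k,v in c.items()})
print(manip.tcp_to_tips,manip.read_clock(),manip.read_orientation())
E
```

```text
pics
top {'vfov': 49.069671805398904, 'cx': 260.282578256025, 'cy': 193.6385581807861, 'T': [[0.0956, 0.9727, -0.2115, 0.2914], [-0.9954, 0.0939, -0.0179, -0.1199], [0.0024, 0.2123, 0.9772, 1.2924], [0.0, 0.0, 0.0, 1.0]]}
side {'vfov': 44.041439114879545, 'cx': 249.81191356816956, 'cy': 190.2979432035107, 'T': [[0.9888, 0.118, -0.0918, 0.464], [-0.1483, 0.6951, -0.7034, -0.9056], [-0.0192, 0.7091, 0.7048, 0.8628], [0.0, 0.0, 0.0, 1.0]]}
0.1861 0.1 [ 9.91114695e-01  1.33005247e-01 -1.77618284e-04 -1.11112560e-03]
```

View pics/top0.png

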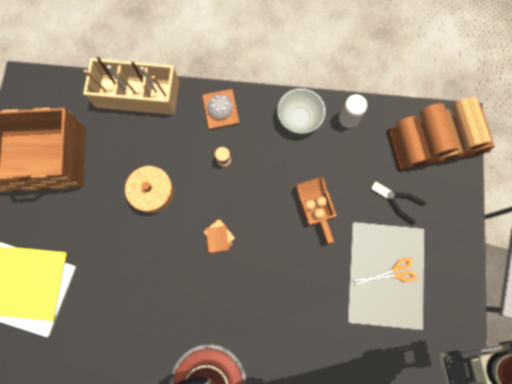

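View pics/side0.png

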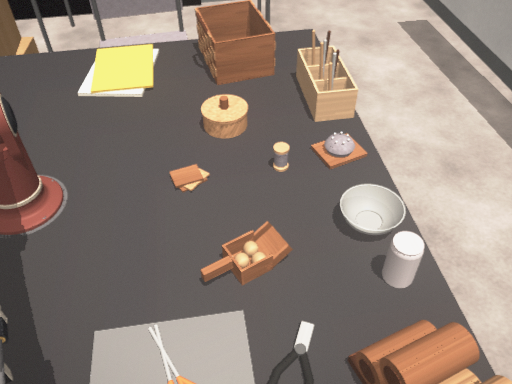

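The top view shows the lid and box at about (149,189) with the knob at (147,186). The scoop is near (318,205): its handle ends at (329,240) and its mouth points up in the picture. The spool is at (222,157), the tiles at (218,237) and the pliers at (400,200). In the side view the knob is at (224,103) and the scoop's handle end at (205,272).

```bash
cat > h.py <<'E'
from cell import manip, eyes
import cv2,numpy as np
from scipy.spatial.transform import Rotation as R
def ray(n,u,v):
    c=eyes.calibration(n);f=192/np.tan(np.radians(c["vfov"]/2));T=np.array(c["T"])
    d=T[:3,:3]@[(u-c["cx"])/f,-(v-c["cy"])/f,-1];return T[:3,3],d
def onz(n,u,v,z):
    o,d=ray(n,u,v);return o+d*(z-o[2])/d[2]
def proj(n,p):
    c=eyes.calibration(n);f=192/np.tan(np.radians(c["vfov"]/2));T=np.array(c["T"])
    q=T[:3,:3].T@(np.array(p)-T[:3,3]);return c["cx"]-f*q[0]/q[2],c["cy"]+f*q[1]/q[2]
def tri(a,b):
    (o1,d1),(o2,d2)=ray("top",*a),ray("side",*b);d1/=np.linalg.norm(d1);d2/=np.linalg.norm(d2)
    s=np.linalg.lstsq(np.c_[d1,-d2],o2-o1,rcond=None)[0];p,q=o1+s[0]*d1,o2+s[1]*d2
    return (p+q)/2,np.linalg.norm(p-q)
E
python3 - <<'E'
from h import *
t=cv2.imread("pics/top0.png");s=cv2.imread("pics/side0.png")
def z(i,x,y,w,h,k):return cv2.resize(i[y:y+h,x:x+w],None,fx=k,fy=k,interpolation=cv2.INTER_CUBIC)
a=np.hstack([z(t,285,170,67,75,6)[:,:400],z(s,195,215,100,75,4)[:,:400].copy() if 0 else cv2.copyMakeBorder(z(s,195,215,100,70,4),0,170,0,0,cv2.BORDER_CONSTANT)[:450]])
cv2.imwrite("pics/c1.png",a)
for n,i,b in(("top",t,(115,155,70,70)),("side",s,(190,85,70,60))):
    x,y,w,h=b;hsv=cv2.cvtColor(i[y:y+h,x:x+w],cv2.COLOR_BGR2HSV)
    print(n,"lidctr hsv",hsv[h//2,w//2])
    m=cv2.inRange(hsv,(3,120,30),(13,255,175)); nn,l,st,ce=cv2.connectedComponentsWithStats(m)
    for k in range(1,nn):
        if st[k,4]>15:print(" knob?",st[k]+[x,y,0,0,0],ce[k]+[x,y])
    m=cv2.inRange(hsv,(8,70,100),(30,255,255)); nn,l,st,ce=cv2.connectedComponentsWithStats(m)
    for k in range(1,nn):
        if st[k,4]>50:print(" lid?",st[k]+[x,y,0,0,0],ce[k]+[x,y])
for n,i,b in(("top",t,(285,170,67,80)),("side",s,(195,215,100,75))):
    x,y,w,h=b;hsv=cv2.cvtColor(i[y:y+h,x:x+w],cv2.COLOR_BGR2HSV)
    m=cv2.inRange(hsv,(2,100,50),(16,255,255)); m2=cv2.inRange(hsv,(14,50,150),(30,170,255))
    c=max(cv2.findContours(m|m2,0,2)[0],key=cv2.contourArea);print(n,"scoop poly",(cv2.approxPolyDP(c,2,True)[:,0]+[x,y]).tolist())
    nn,l,st,ce=cv2.connectedComponentsWithStats(m2)
    for k in range(1,nn):
        if st[k,4]>15:print(" ball?",st[k]+[x,y,0,0,0],ce[k]+[x,y])
E
```

```text
top lidctr hsv [ 14 137 209]
 lid? [ 124  165   50   48 1903] [148.65843405 188.75197057]
side lidctr hsv [ 23  77 247]
 knob? [219  99   9  10  69] [223.50724638 104.        ]
 lid? [ 201   94   48   45 1779] [224.57448004 115.40528387]
top scoop poly [[297, 184], [296, 190], [307, 224], [319, 223], [326, 242], [332, 242], [327, 220], [336, 214], [323, 178], [318, 177]]
 ball? [305 196  22  23 309] [316.87702265 206.31067961]
side scoop poly [[291, 248], [266, 221], [254, 232], [251, 230], [223, 244], [223, 257], [202, 268], [202, 276], [206, 281], [230, 269], [243, 284], [272, 268]]
 ball? [235 241  31  26 399] [249.27318296 253.9122807 ]
```

View pics/c1.png

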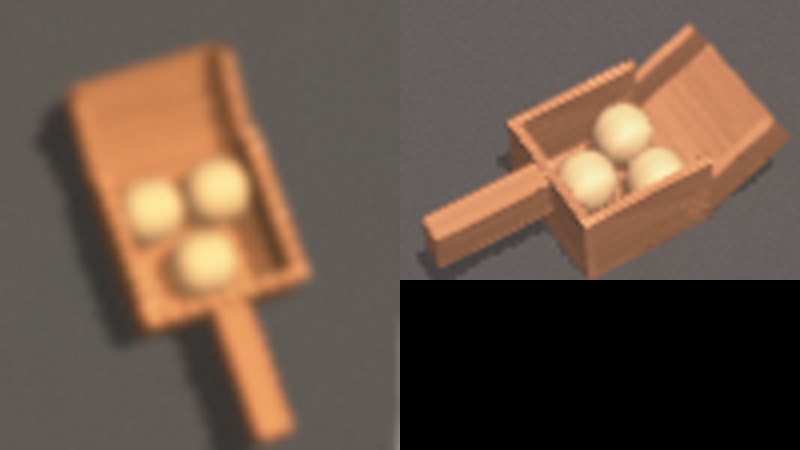

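The crops show the scoop's back rim corners at top (309.7,225)/(336.7,215.3) and side (222.5,245.5)/(240.5,269.5). The three balls lie at the back, on the flat floor.

```bash
python3 - <<'E'
from h import *
t=cv2.imread("pics/top0.png");s=cv2.imread("pics/side0.png")
T=lambda x,y:((x+.5)/6-.5+285,(y+.5)/6-.5+170)
S=lambda x,y:((x-400+.5)/4-.5+195,(y+.5)/4-.5+215)
np.set_printoptions(precision=4,suppress=True)
for nm,a,b in(("backL",T(148,330),S(510,122)),("backR",T(310,272),S(582,218)),("hL",T(255,440),S(423,220)),("hR",T(295,428),S(438,238)),("lipL",T(72,90),S(690,27)),("lipR",T(228,45),S(788,133))):
    z=.052 if nm[0]=="h" else .05
    if nm[:3]=="lip":z=.045
    print(nm,*tri(a,b),onz("top",*a,z)[:2],onz("side",*b,z)[:2])
# knob
for n,i,b in(("top",t,(135,175,25,25)),("side",s,(212,90,24,24))):
    x,y,w,h=b;g=cv2.cvtColor(i[y:y+h,x:x+w],cv2.COLOR_BGR2HSV);print(n)
    if n=="top":
        print(g[4:20,4:20,1]); print(g[4:20,4:20,2])
h=cv2.cvtColor(t[155:225,115:185],cv2.COLOR_BGR2HSV)
m=cv2.inRange(h,(0,60,90),(35,255,255));c=max(cv2.findContours(m,0,2)[0],key=cv2.contourArea)
e=cv2.fitEllipse(c);print(e)
print("lid+box centre",onz("top",e[0][0]+115,e[0][1]+155,.055))
h=cv2.cvtColor(s,cv2.COLOR_BGR2HSV)
for q in((223.5,100),(223.5,104)):print(onz("side",*q,.09))
E
```

```text
backL [ 0.483  -0.251   0.0481] 0.00453332167252776 [ 0.4805 -0.2511] [ 0.4852 -0.252 ]
backR [ 0.5152 -0.3279  0.0593] 0.0007515627380445353 [ 0.5173 -0.3294] [ 0.5155 -0.3213]
hL [ 0.4324 -0.3075  0.0475] 0.0018969735538730754 [ 0.431 -0.307] [ 0.4335 -0.3106]
hR [ 0.4394 -0.3256  0.055 ] 0.002064578803259386 [ 0.4387 -0.3262] [ 0.4403 -0.3232]
lipL [ 0.5954 -0.2039  0.0549] 0.004532100125775641 [ 0.6001 -0.2044] [ 0.5947 -0.196 ]
lipR [ 0.6323 -0.2816  0.0464] 0.0025147923369797003 [ 0.6313 -0.2819] [ 0.6338 -0.2802]
top
[[ 98 104 107 106 105 107 109 111 112 107 102 101 102 102 103 101]
 [ 98 102 106 108 107 108 112 118 115 111 105 103 102 101 104 101]
 [100 102 105 111 116 121 125 128 124 120 111 103 100 101 103 102]
 [ 97 102 109 121 131 138 141 140 139 132 119 107  96  97 100 104]
 [ 97 104 117 132 144 147 148 149 147 142 130 112  98  93  96 102]
 [ 98 108 123 142 149 151 150 151 151 148 140 125 107  94  94 101]
 [104 112 131 144 149 151 151 150 151 153 147 136 122 106 102 103]
 [110 119 133 145 149 151 150 151 151 153 151 142 134 123 112 107]
 [105 117 130 144 149 151 152 151 
[... 1065 characters left out ...]
227 225 217 185 144 137 190 240 252 253]
 [254 252 246 233 221 216 214 204 184 150 120 135 202 246 253 254]
 [254 252 242 221 194 181 173 160 138 115 116 159 226 251 254 254]
 [253 251 239 216 187 163 144 126 115 120 153 209 245 253 254 254]
 [253 251 243 223 199 181 165 156 164 186 218 242 252 254 254 254]
 [254 253 249 237 224 212 211 221 234 243 248 252 253 254 254 254]
 [254 254 253 250 246 239 242 249 252 253 253 253 254 254 254 254]
 [254 254 254 253 253 252 252 253 254 254 254 254 254 254 254 254]]
side
((33.71409225463867, 33.9362907409668), (47.515960693359375, 49.96195602416992), 109.37006378173828)
lid+box centre [0.5413 0.2392 0.055 ]
[0.5448 0.2407 0.09  ]
[0.5426 0.2209 0.09  ]
```

```bash
python3 - <<'E'
from h import *
np.set_printoptions(precision=4,suppress=True)
print(onz("top",145.8,185.5,.097),tri((145.8,185.5),(223.5,100.3)),onz("side",223.5,104,.083))
for n,u,v,z in(("spool",222,154,.068),("tiles",218,237,.018),("pliers",400,200,.01)):print(n,onz("top",u,v,z))
# IK study for tipping
q0=manip.read_joints();C=np.array([.541,.239])
for yd in range(-180,180,15):
    y=np.radians(yd);d=np.array([np.cos(y),np.sin(y),0]);ok=[]
    for th in(0,15,30,45,60):
        Rs=R.from_euler('ZY',[y,np.radians(th)])          # scoop attitude
        lip=np.r_[C-.03*d[:2],.08 if th else .2]
        for s in(0,1):
            Rt=Rs*R.from_euler('X',np.pi)*R.from_euler('z',s*np.pi)
            p=lip+Rs.apply([-.080-.074,0,0])-Rt.apply([0,0,.167])
            ok.append(manip.inverse_kinematics(p,Rt.as_quat()))
    print(yd,''.join('.' if k is None else 'Y' for k in ok[::2]),''.join('.' if k is None else 'Y' for k in ok[1::2]),None if ok[8] is None else np.array(ok[8]))
E
```

```text
[0.5422 0.237  0.097 ] (array([0.5441, 0.2392, 0.0899]), np.float64(0.000920341577934312)) [0.5433 0.2311 0.083 ]
spool [0.668  0.0303 0.068 ]
tiles [0.421  0.0183 0.018 ]
pliers [ 0.5906 -0.5311  0.01  ]
-180 YYYYY YYYYY [ 0.0079  0.8102 -0.9609  2.1257  2.1685  1.2421 -0.743 ]
-165 YYYYY YYYYY [ 0.1783  0.9005 -1.1499  2.1623  2.3474  1.1502 -0.5423]
-150 YYYYY YYYYY [ 0.2683  0.8986 -1.1485  2.1655  2.5202  0.8829 -0.4601]
-135 YYYYY YYYYY [ 0.3485  0.9094 -1.147   2.1325  2.6918  0.5907 -0.3971]
-120 YYYYY YYYYY [ 0.4074  0.9327 -1.1474  2.0678  2.9002  0.2854 -0.3971]
-105 YYYYY YYYYY [-0.8594  0.9746  1.1328  2.0179  4.3645  1.7106 -2.3184]
-90 YYYYY YYYYY [ 0.0506  0.7226 -0.3907  1.8843 -1.2902  0.7956 -2.2956]
-75 YYYYY YYYYY [-0.179   0.7338 -0.0238  1.778  -1.1845  1.1789 -2.2614]
-60 YYYYY YYYYY [-0.1818  0.7779 -0.0417  1.6615 -0.9811  1.3408 -2.2635]
-45 YYYYY YYYYY [-0.1893  0.822  -0.0769  1.5492 -0.795   1.4956 -2.2389]
-30 YYYYY YYYYY [-0.2037  0.8636 -0.1223  1.4472 -0.616   1.6414 -2.1891]
-15 YYYYY YYYYY [-0.2243  0.9001 -0.1744  1.362  -0.4353  1.7733 -2.1133]
0
[... 178 characters left out ...]
.1777  1.2723 -0.0059  1.9788 -1.4107]
45 YYYYY YYYYY [-0.4336  0.9283 -0.1791  1.293   0.3075  1.9757 -1.4506]
60 YYYYY YYYYY [-0.4874  0.9048 -0.1669  1.3503  0.4883  1.9033 -1.2815]
75 YYYYY YYYYY [-0.5569  0.8698 -0.1162  1.4321  0.6402  1.777  -1.1253]
90 YYYYY YYYYY [-0.5864  0.8316 -0.13    1.5304  0.8086  1.646  -1.035 ]
105 YYYYY YYYYY [-0.596   0.7905 -0.1611  1.6401  0.9863  1.5102 -0.9807]
120 YYYYY YYYYY [-0.5801  0.7503 -0.2117  1.7549  1.1835  1.3819 -0.9571]
135 YYYYY YYYYY [-0.6318  0.7021 -0.128   1.8719  1.3629  1.1754 -0.9403]
150 YYYYY YYYYY [-0.994   0.7071  0.4586  1.9921  1.5204  0.6648 -0.9978]
165 YYYYY YYYYY [-0.3968  0.6595 -0.3923  2.0663  1.9214  1.0482 -0.9825]
```

```bash
python3 - <<'E'
from h import *
q=R.from_euler('X',np.pi).as_quat();K=.543,.238
g=lambda x,y,z:[x,y,z+.167]
manip.command_gripper(1.0,30)
manip.move_ptp(g(*K,.19),q)
print(manip.servo_line(g(*K,.088),max_speed=.08,stop_force=8),manip.read_ee_pos())
im=eyes.capture("side");cv2.imwrite("pics/s1.png",cv2.resize(im[40:184,140:332,::-1],None,fx=3,fy=3))
manip.command_gripper(0.0,30);print(manip.read_opening(),manip.read_grasp_force(),manip.read_clock())
manip.servo_line(g(*K,.17),max_speed=.1)
print(manip.read_opening(),manip.read_grasp_force(),manip.read_force())
im=eyes.capture("side");cv2.imwrite("pics/s2.png",cv2.resize(im[40:184,140:332,::-1],None,fx=3,fy=3));print(manip.read_clock())
a=[cv2.imread(f"pics/s{i}.png") for i in(1,2)];cv2.imwrite("pics/s12.png",cv2.resize(np.vstack(a),None,fx=.68,fy=.68))
E
```

```text
False [0.54320444 0.23812931 0.25557284]
0.2718867365474005 29.99997854232788 6.1417
0.2741867906912501 29.999751448631287 [-0.14523165 -0.02434809 -0.96932257]
7.1583
```

View pics/s12.png

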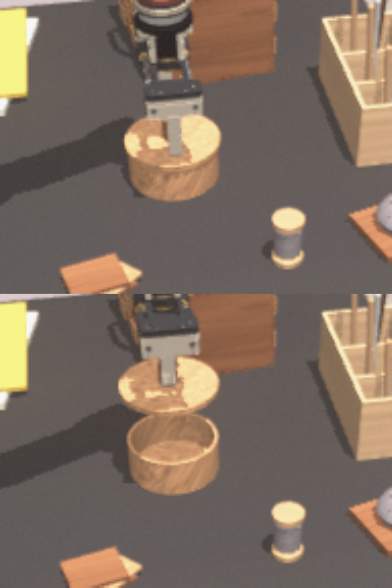

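The lid is gripped level and lifted, and the box stands open. Next I place the lid.

```bash
python3 - <<'E'
from h import *
np.set_printoptions(precision=4,suppress=True)
q=R.from_euler('X',np.pi).as_quat()
g=lambda x,y,z:[x,y,z+.167]
manip.servo_line(g(.556,0,.15),max_speed=.15)
manip.servo_line(g(.556,0,.055),max_speed=.1)
print(manip.servo_line(g(.556,0,.036),max_speed=.03,stop_force=4),manip.read_ee_pos())
manip.command_gripper(0.7)
manip.servo_line(g(.556,0,.16),max_speed=.15)
y=np.radians(22.4);p=np.array([.549,-.2695])-.080*np.array([np.cos(y),np.sin(y)])
qs=(R.from_euler('z',y)*R.from_euler('X',np.pi)).as_quat()
manip.move_ptp(g(*p,.15),qs);manip.command_gripper(.6,60)
t=eyes.capture("top")[:,:,::-1];s=eyes.capture("side")[:,:,::-1]
cv2.imwrite("pics/t3.png",t);cv2.imwrite("pics/s3.png",s)
cv2.imwrite("pics/v3.png",np.hstack([cv2.resize(t[150:270,115:350],None,fx=1.7,fy=1.7)[:204,:390],cv2.resize(s[70:300,130:330],None,fx=2,fy=2)[:204*1,:400]]) if 0 else np.vstack([cv2.resize(t[140:260,115:350],(587,300)),cv2.resize(s[215:300,150:316],(587,300))]))
print(manip.read_joints(),manip.read_clock())
E
```

```text
True [ 0.5559 -0.      0.2054]
[ 0.8416  0.6262 -0.5015  1.7782  0.3892  0.837  -1.0242] 14.025
```

View pics/v3.png

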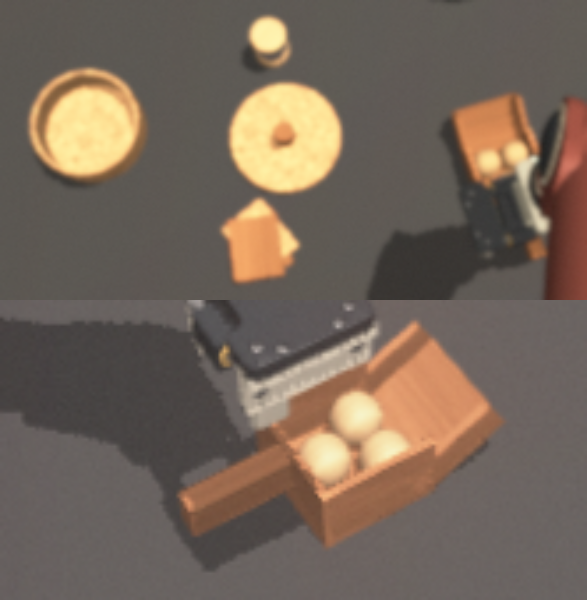

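The lid lies flat at about (285,135) in the crop, clear of the spool, tiles and box. The gripper is lined up over the handle, so I descend and grip.

```bash
python3 - <<'E'
from h import *
np.set_printoptions(precision=4,suppress=True)
p=manip.read_ee_pos()
print(manip.servo_line([p[0],p[1],.038+.167],max_speed=.07,stop_force=8),manip.read_ee_pos(),manip.read_force())
manip.command_gripper(0.0,60);print(manip.read_opening(),manip.read_grasp_force(),manip.read_ee_pos())
manip.servo_line([p[0],p[1],.09+.167],max_speed=.05)
print(manip.read_opening(),manip.read_force(),manip.read_ft_torque(),manip.read_clock())
t=eyes.capture("top")[:,:,::-1];s=eyes.capture("side")[:,:,::-1]
cv2.imwrite("pics/v4.png",np.vstack([cv2.resize(t[160:260,270:370],(300,300)),cv2.resize(s[190:300,180:310],(354,300))[:,27:327]]))
E
```

```text
False [ 0.4752 -0.2999  0.2054] [ 0.3091  0.0218 -0.2459]
0.18809027294963762 59.999855160713196 [ 0.4751 -0.2999  0.205 ]
0.18898545123071916 [ 0.12   -0.471  -2.3429] [-0.0233  0.1913 -0.0121] 17.6583
```

View pics/v4.png

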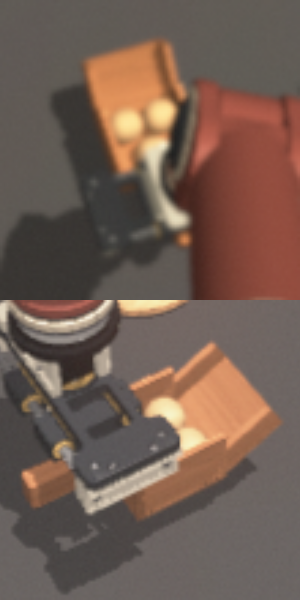

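The scoop is gripped (18 mm, 2.3 N) and level, with the balls still lying in it. I carry it to the box and stop pre-tilted at about 15°, low over the rim, to check before tipping.

```bash
cat > tip.py <<'E'
from h import *
np.set_printoptions(precision=4,suppress=True)
C=np.array([.5425,.238])
def pose(yd,th,lip):
    Rs=R.from_euler('ZY',[np.radians(yd),np.radians(th)]);Rt=Rs*R.from_euler('X',np.pi)
    return lip+Rs.apply([-.154,0,0])-Rt.apply([0,0,.167]),Rt.as_quat()
Y=75;d=np.array([np.cos(np.radians(Y)),np.sin(np.radians(Y))])
def lip(off,z):return np.r_[C+off*d,z]
E
python3 - <<'E'
from tip import *
p=manip.read_ee_pos()
manip.servo_line([p[0],p[1],.15+.167],max_speed=.1)
a,q=pose(Y,0,lip(-.03,.16));print(a)
manip.servo_line(a,q,max_speed=.12)
a,q=pose(Y,15,lip(-.03,.12));manip.servo_line(a,q,max_speed=.05)
print(manip.read_clock(),manip.read_opening(),manip.read_joints())
t=eyes.capture("top")[:,:,::-1];s=eyes.capture("side")[:,:,::-1]
u=[proj("side",lip(-.03,.12)),proj("top",lip(-.03,.12))];print(u)
cv2.imwrite("pics/v5.png",np.vstack([cv2.resize(t[140:240,100:220],(480,300) if 0 else (360,300)),cv2.resize(s[50:150,160:280],(360,300))]))
E
```

```text
[0.4949 0.0603 0.327 ]
22.7917 0.18986342510085447 [ 0.1019  0.6195 -0.6323  1.8508  0.6348  1.0618 -1.1285]
[(np.float64(220.52039403304016), np.float64(97.65091973971337)), (np.float64(152.97223469014878), np.float64(187.0797231652913))]
```

View pics/v5.png

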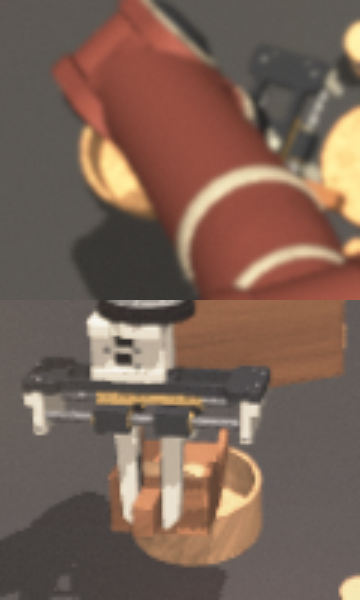

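The top view is hidden by the arm. In the side view the handle end's centre is at about (209,120) px, with the back wall between u≈197 and 233. I compare that with where those points should project.

```bash
python3 - <<'E'
from tip import *
P,q=manip.read_ee_pos(),manip.read_orientation();Rt=R.from_quat(q);Rs=Rt*R.from_euler('X',np.pi)
G=P+Rt.apply([0,0,.167]);print("lip",G+Rs.apply([.154,0,0]))
f=lambda x,y,z:np.round(proj("side",G+Rs.apply(np.array([x+80,y,z-38])/1000)),1)
for n in((-125,0,38),(-125,9,52),(-125,-9,52),(-55,42,50),(-55,-42,50),(-55,42,0),(-55,-42,0),(74,42,40)):print(n,f(*n))
for b in range(0,360,90):print(np.round(proj("side",[*(C+.065*np.array([np.cos(np.radians(b)),np.sin(np.radians(b))])),.055]),1))
s=eyes.capture("side")[:,:,::-1];cv2.imwrite("pics/v6.png",cv2.resize(s[80:145,185:260],(750,650),interpolation=cv2.INTER_CUBIC)[:600])
E
```

```text
lip [0.5349 0.2083 0.12  ]
(-125, 0, 38) [206.7 124.8]
(-125, 9, 52) [202.8 119.1]
(-125, -9, 52) [210.2 119.5]
(-55, 42, 50) [195.5 109.1]
(-55, -42, 50) [228.4 110.7]
(-55, 42, 0) [196.4 127.5]
(-55, -42, 0) [228.6 129.3]
(74, 42, 40) [205.6  96.4]
[245.6 108.5]
[221.2  98.3]
[201.2 113. ]
[226.1 124.1]
```

View pics/v6.png

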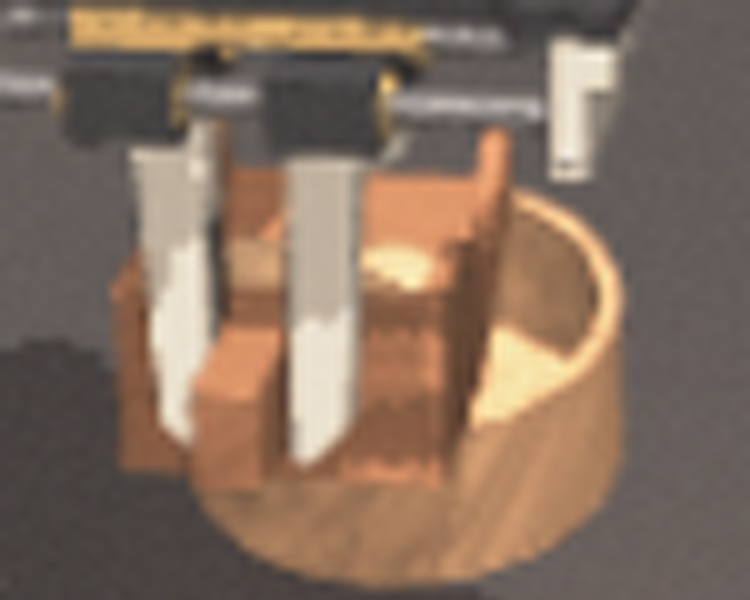

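Points agree to within about 1–2 px (2–3 mm), so the lip is centred over the box. Next I lower it and tip slowly about the lip.

```bash
python3 - <<'E'
from tip import *
a,q=pose(Y,20,lip(-.03,.083));print(manip.servo_line(a,q,max_speed=.04,stop_force=8),manip.read_force())
for th in range(24,61,4):
    a,q=pose(Y,th,lip(-.03,.083));r=manip.servo_line(a,q,max_speed=.035,stop_force=10)
    if r:print("stop",th,manip.read_force());break
manip.wait(.5)
print(manip.read_clock(),manip.read_force())
s=eyes.capture("side")[:,:,::-1];cv2.imwrite("pics/v7.png",cv2.resize(s[60:150,170:270],(600,540),interpolation=cv2.INTER_CUBIC))
E
```

```text
False [-0.1964  0.2802 -2.6779]
30.4333 [-0.0812 -0.5059 -1.9573]
```

View pics/v7.png

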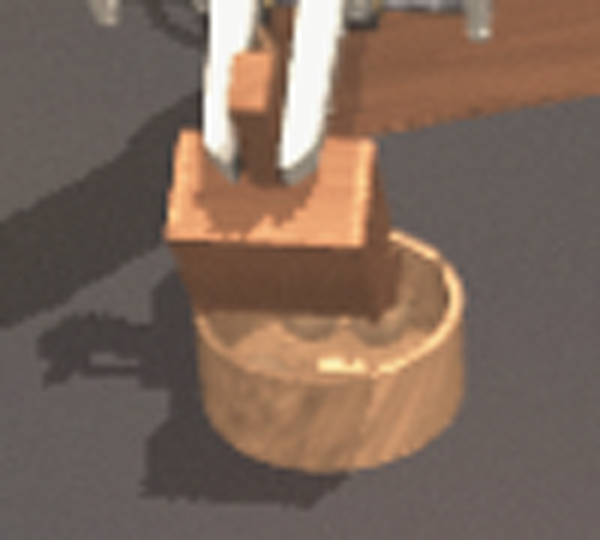

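The scoop is tipped with the balls in shadow at the bottom of the box. The wrist load fell by 0.38 N, which is three balls of 13 g. Now I return the scoop.

```bash
python3 - <<'E'
from tip import *
a,q=pose(Y,60,lip(-.03,.16));manip.servo_line(a,q,max_speed=.08)
a,q=pose(Y,0,lip(-.05,.17));manip.servo_line(a,q,max_speed=.1)
y=np.radians(22.4);p=np.array([.549,-.2695])-.080*np.array([np.cos(y),np.sin(y)])
qs=(R.from_euler('z',y)*R.from_euler('X',np.pi)).as_quat()
manip.servo_line([*p,.16+.167],qs,max_speed=.13)
manip.servo_line([*p,.06+.167],max_speed=.1)
print(manip.servo_line([*p,.036+.167],max_speed=.025,stop_force=5),manip.read_ee_pos(),manip.read_force())
manip.command_gripper(.6)
manip.servo_line([*p,.2+.167],max_speed=.12)
manip.move_j([1.278,.615,-.013,1.423,.008,1.103,-.04])
print(manip.read_clock())
t=eyes.capture("top")[:,:,::-1];s=eyes.capture("side")[:,:,::-1]
cv2.imwrite("pics/v8.png",np.vstack([cv2.resize(t[140:260,115:350],(587,300)),cv2.resize(s[80:300,130:430],(409,300))[:,:].copy() if 0 else cv2.copyMakeBorder(cv2.resize(s[80:300,130:430],(409,300)),0,0,0,178,0)]))
E
```

```text
True [ 0.4749 -0.2999  0.205 ] [-1.0938  0.275   4.3038]
42.8833
```

View pics/v8.png

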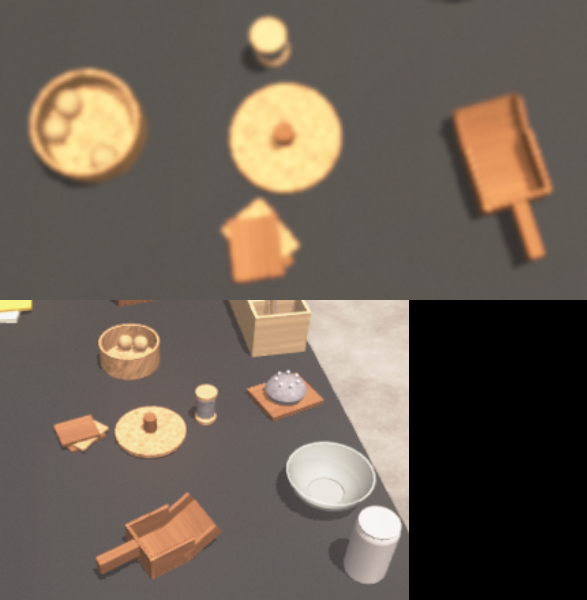

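Three balls are in the box at (68,102), (56,128) and (103,156) in the crop. The scoop stands empty and flat, the lid is flat with its knob up, and the bystanders look unmoved.

```bash
python3 -c "
from cell import manip
print(manip.finish_job())"
```

```text
the job is handed in; nothing more can be done
None
```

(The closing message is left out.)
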